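# Lock the shaft of the wooden gear machine

## Task

Lock the wooden gear machine's shaft for transport: turn the blue slotted disc by pushing one of its brass pegs until its slot lines up with the aluminium bar, then push the bar by its red tab through the slot until its nose is fully home against the yellow end stop. Only push with the fingers: never lift the bar, and leave the loose parts and models standing around where they are.

Things in the scene. Friction and masses are not known exactly. Their poses are not given: they have to be found in the camera images.
- lock_base: fixed plywood board 335 x 190 x 10 mm lying on the table; origin on the table surface under the disc's axis. Its +x is the direction in which the bar is pushed; z up. The board runs from x = -232 to +103 mm, y = +-95 mm.
- guide_mid (a point): middle of the floor (14 mm above the table) of the guide that leads the bar to the disc, 121 mm before the disc's axis: open on top, two dark walls with inner faces at y = +-11.5, outer at +-18.5 mm of lock_base, from x = -192 to -50 mm, tops 25 mm above the table; the floor runs back to x = -228 mm
- end_stop (a point): yellow end stop beyond the disc: middle of the lower edge of the face that the nose meets, at x = +74 mm of lock_base, 13.5 mm above the table. Stop 40 mm wide, 12 mm thick, top 31.5 mm up; before it keeper walls from x = 50 to 74 mm, inner faces at y = +-13, outer at +-20 mm, tops 25 mm up
- disc_axis (a point): point on the disc's vertical axis, at the height of the disc's top face (26 mm above the table)
- lock_disc (a joint): turn of the disc about the vertical, counterclockwise from above positive (rad): angle of the slot from lock_base's +x. The slot runs right across the disc, so it is in line with the bar at 0 and equally at pi (3.14); stops at -0.7 and 3.84. Starts between 0.6 and 2.54. It turns with a friction of about 0.05 N m and stays where it is left; no spring.
- slot (a point): disc axis at the slot's floor, 13.5 mm above the table, turning with the disc; its x runs along the slot. Disc: blue, diameter 90 mm (101 mm over the wooden teeth below, 10.5 to 13.5 mm above the table), top 26 mm above the table; the slot is open on top, 25 mm wide and 12.5 mm deep
- peg_a (a point): upright brass peg on the disc, diameter 12 mm, from 26 to 58 mm above the table; point 42 mm above the table on its axis, 33 mm from the disc's axis towards +y of slot (square to the slot)
- peg_b (a point): the same peg on the opposite side of the disc, 33 mm from the axis towards -y of slot
- lock_bar: loose aluminium bar (120 g), 150 x 20 x 10 mm, lying in the guide; origin at the middle of its underside, x towards its round nose (75 mm ahead). It starts with its nose 54 to 70 mm short of the disc's axis (9 to 25 mm clear of the blue rim). It slides freely with little friction
- bar_tab (a point): centre of the red upright push tab at the bar's tail: 10 mm thick along the bar, 32 mm wide, from 14 to 50 mm above the bar's underside; this point lies 68 mm behind the bar's origin and 32 mm above its underside. The rear face is 5 mm behind this point, the bar's tail end 2 mm behind that
- bar_nose (a point): tip of the bar's round nose (radius 10 mm), 5 mm above its underside; home when it meets the end stop at x = +74 mm of lock_base
- pinion: bystander: loose plywood gear 47 mm across, 14 mm high, on the board on the +y side of the guide; origin under its centre
- screw_jar: bystander: small glass jar with black cap, 34 mm across, 42 mm high, on the board on the -y side of the guide; origin under its centre
- printed_figure: bystander: grey printed seated guitarist about 140 mm high, beside the board; origin under its centre
- robot_model: bystander: black robot model with blue lights, 134 mm high; origin under its centre
- ply_offcuts: bystander: stack of plywood 100 x 120 x 24 mm; origin under its centre
- screwdriver: bystander: screwdriver lying on the table; origin under its middle
Mind the look-alikes: they are no part of the job. What is meant by the lock_bar is not black, and is the smaller of those in its own colour.

How it is judged:
By the outcome, as a careful person would: the job done as asked, in the order asked, and still so for the second after the job is handed in, with the robot touching nothing.
It also fails if it takes over 51 s, if anything falls off the work surface, if the arm or the gripper's body presses on something with over 40 N, if the wrist force passes 120 N, or if a joint passes its speed limit or range.

## Robot

A 6-joint arm with a two-finger parallel gripper is mounted at the origin on the work surface. World frame = base frame: x ahead of the robot, y to its left, z up, the work surface at z = 0. Lengths are in mm, angles in rad, forces in N, time in s.
With the tool pointing down it reaches from about 350 to 975 mm from the base axis. Payload 7.1 kg.
Tool frame: the origin (TCP) lies at the very end of the fingers, on their centre line; the grasp point (between the pads) lies 19 mm behind it; x points along the fingers, y is the direction in which the jaws open and shut, and the axes are right-handed (so a half turn about x gives the same grasp; the last joint's range is limited). The gripper opens to 88 mm and grips with 3 to 60 N. Pads are 20 mm wide; open, the fingers measure 115 mm over their backs; the gripper's body (75 mm by 178 mm) begins 61 mm behind the grasp point.
Start: joints at [1.297, 0.423, 1.63, -0, 1.089, -0.019], TCP at [157.501, 604.813, 222.675] pointing down, gripper open.
Joint ranges: [-3, 3], [-0.9, 2.11], [0.09, 2.58], [-1.31, 4.45], [0.11, 2.69], [-2.54, 2.54]. Speed limits (rad/s): [2.39, 2.39, 3.01, 3.14, 3.14, 3.14].

## Interface

Orientations are given as a rotation vector (axis times angle).
In Python, from workcell import ctrl gives the robot as it stands. The module is installed in compiled form; this text tells all that it offers.
- The arm moves only by the tool carry_out, never from a script. Its argument "commands" is a list of rows, each a list of 6 numbers: the shift along the tool's x, y, z in m, then the turn, a rotation vector about the tool's x, y, z in degrees. In form: [[tx, ty, tz, rx, ry, rz], ...]. A call has 1 to 8 rows; each row shifts and turns the pose as measured when the row begins, along the tool's axes as they then stand; what a row does not reach is not made up. A row lasts 1/8 s, in which the tool goes at most 62.5 mm and 10.7 degrees, less where a joint would pass 70% of its speed; a pose out of reach is approached as far as the arm can. A call with a gripper value outside its range is refused whole. "grip" is the closure, from 0 (fully open) to 1 (shut), set as the call begins (left out, the last holds). The fingers move at their own pace and stop on an object; the grip force is fixed at half the most. Time passes only in rows, so rows that do not move let the fingers close. It gives the time, the measured TCP pose, the force and the opening at its end, in the units of the state.
- ctrl.get_obs(): the state, without advancing time (a new reading comes with each control period).
- ctrl.get_image(name): name is "side" or "top" or "wrist"; returns a dict with "pixels" (384x512x3 uint8, blue, green, red), "intrinsics" (3x3 intrinsics, pixels), "rvec" (rotation vector, rad) and "tvec" (3), from world to camera coordinates, as OpenCV has them. Camera axes: x right, y down, z forward; pixel columns grow to the right and rows downward; lengths in mm; the calibration is good to about 2 mm. A picture is of the moment at which its call begins. There is no depth.
- ctrl.close_job(): hands the job in, once; it reports no verdict.
The state is a dict: "t": time; "qpos": joint angles; "qvel": joint speeds; "joint_torque": joint torques, N m; "ee_pos": TCP position; "orientation": TCP orientation; "ft_force": force on the tool from outside, world axes, zero at the start; "moment": the same for the moment, N m; "width": finger opening in mm.
Only numpy, scipy, OpenCV 4.12 (cv2) and the standard library are available. Lean on these libraries where they do the work, as an engineer would, in place of code of your own. Each camera call takes 0.05 s, during which the arm holds its last target. There are 200 camera calls.

## Working session

There is one attempt and no reset: what is moved stays moved. The work goes in short steps, Python scripts to look and compute and a tool call to move; the robot and the scene stay as the last step left them, time stands still between calls to the robot, and variables do not carry over. Pictures are saved under pics/ and viewed, about 8 in all and at most 12, crops included, and the job is handed in when it is done.

Besides the shell and the picture viewer there is one more tool, called after "Request:" as name(argument=value, ...), one argument or row to a line, values as JSON. carry_out: Moves the arm, as the interface text tells. Its arguments: {"type":"object","properties":{"commands":{"type":"array"},"grip":{"type":"number"}},"required":["commands"]}

```bash
mkdir -p pics; python3 - <<'E'
from workcell import ctrl
import cv2,numpy as np,pickle
o=ctrl.get_obs();print(o['t'],o['ee_pos'],o['orientation'],o['width'])
d={}
for n in('top','side'):
    d[n]=ctrl.get_image(n);cv2.imwrite(f'pics/{n}0.png',d[n]['pixels'])
    print(n,d[n]['intrinsics'][0],d[n]['tvec'])
pickle.dump(d,open('im0.pkl','wb'))
cv2.imwrite('pics/both0.png',cv2.resize(np.vstack([d['top']['pixels'],d['side']['pixels']]),None,fx=.78,fy=.78))
E
```

```text
0.0 [157.36095358 604.31436875 221.93110021] [ 0.19890414  1.56175607 -0.20116658] 87.89100250737968
top [485.93383834   0.         252.16508648] [ -67.76949245  466.72682014 1349.41526543]
side [391.45318517   0.         258.43148455] [-436.26768339  148.13230696 1079.71796585]
```

View pics/top0.png

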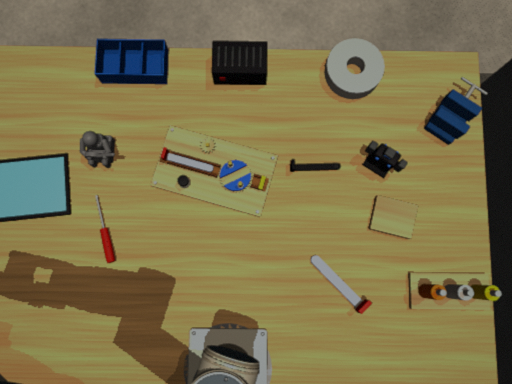

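View pics/side0.png

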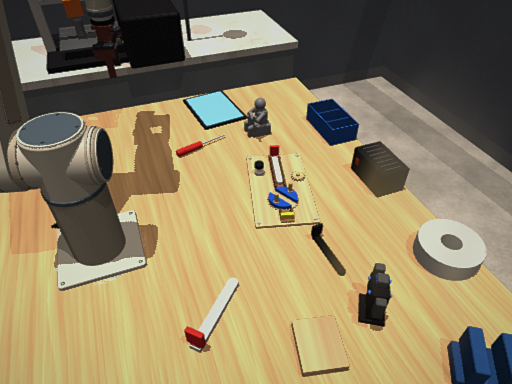

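The top view shows three bars. The silver bar with a red tab in the board's guide is at about (190,162). A larger silver bar with a red end is at (340,284), and a black bar is at (315,166). The lock_bar is the smaller silver one, in the guide. The disc is at about (235,176). I'll confirm with a crop and measure.

```bash
cat > h.py <<'E'
import cv2,numpy as np
def cast(im,uv,z):
    R=cv2.Rodrigues(np.array(im['rvec'],float))[0];t=np.array(im['tvec'],float).ravel()
    uv=np.atleast_2d(np.array(uv,float))
    r=np.c_[uv,np.ones(len(uv))]@np.linalg.inv(im['intrinsics']).T@R
    c=-R.T@t
    return c+r*((z-c[2])/r[:,2])[:,None]
def proj(im,P):
    return cv2.projectPoints(np.atleast_2d(np.array(P,float)),np.array(im['rvec'],float),np.array(im['tvec'],float),im['intrinsics'],None)[0][:,0]
def blobs(im,lo,hi,roi,mina=8):
    x0,y0,x1,y1=roi
    h=cv2.cvtColor(im['pixels'],cv2.COLOR_BGR2HSV)[y0:y1,x0:x1]
    m=cv2.inRange(h,np.array(lo),np.array(hi))
    n,l,s,c=cv2.connectedComponentsWithStats(m)
    return [(c[i]+[x0,y0],s[i,4],np.argwhere(l==i)[:,::-1]+[x0,y0]) for i in range(1,n) if s[i,4]>=mina]
E
python3 - <<'E'
from h import *
import pickle
d=pickle.load(open('im0.pkl','rb'));t=d['top'];s=d['side']
print(proj(t,[[0,0,0],[157,604,222],[300,0,0],[0,300,0]]).round(),proj(s,[[0,0,0],[157,604,222]]).round())
a=cv2.resize(t['pixels'][120:220,145:285],None,fx=5,fy=5,interpolation=cv2.INTER_CUBIC)[:, :]
b=cv2.resize(s['pixels'][135:235,235:330],None,fx=5,fy=5,interpolation=cv2.INTER_CUBIC)
cv2.imwrite('pics/cropt.png',a);cv2.imwrite('pics/crops.png',b)
R=(150,125,280,215);S=(240,140,325,235)
for im,r,nm in((t,R,'t'),(s,S,'s')):
    for k,lo,hi in(('blue',(105,150,60),(125,255,255)),('red',(0,170,60),(6,255,255)),('red2',(174,170,60),(180,255,255)),('yel',(22,170,90),(33,255,255)),('silver',(0,0,130),(180,50,255)),('dark',(0,0,0),(180,255,45))):
        for c,n,p in blobs(im,lo,hi,r): print(nm,k,c.round(1),n,cast(im,c,26)[0].round(1))
E
```

```text
[[228. 368.]
 [-30. 314.]
 [230. 259.]
 [120. 366.]] [[100. 248.]
 [115.  72.]]
t blue [231.4 167.8] 180 [ 5.616e+02 -5.000e-01  2.600e+01]
t blue [238.3 182.9] 175 [517.6 -21.3  26. ]
t red [163.4 153. ] 38 [603. 198.  26.]
t yel [261.5 182.2] 66 [520.3 -88.2  26. ]
t silver [190.  162.1] 283 [576.9 119.6  26. ]
t silver [154.9 181.9] 8 [517.4 219.2  26. ]
t silver [257. 211.] 9 [436.5 -76.1  26. ]
t dark [182.8 180.5] 84 [522.4 138.7  26. ]
s blue [287.2 192.9] 149 [562.   -3.4  26. ]
s blue [278.4 202.1] 153 [520.2 -31.7  26. ]
s red [274.  149.7] 68 [611.3 219.2  26. ]
s yel [286.7 214.6] 78 [521.7 -88.9  26. ]
s silver [276.7 168.9] 160 [578.1 117.   26. ]
s silver [315. 218.] 9 [ 592.4 -130.7   26. ]
s silver [259.1 222.1] 8 [435.8 -88.   26. ]
s dark [258.5 164.8] 57 [529.6 158.9  26. ]
s dark [316.6 229.4] 91 [ 576.2 -171.9   26. ]
```

View pics/cropt.png

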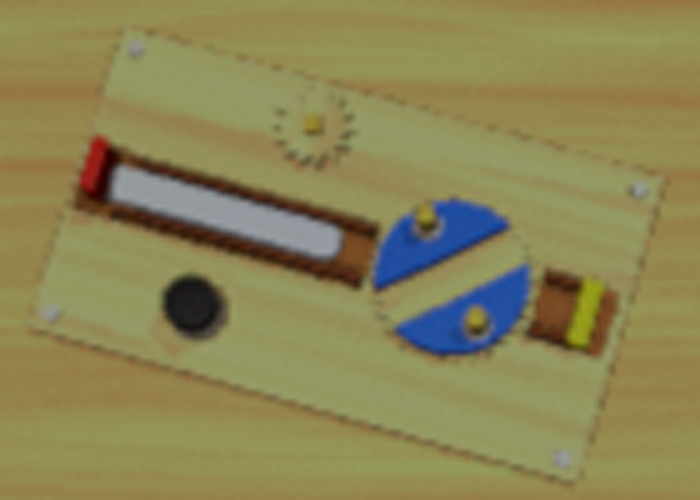

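View pics/crops.png

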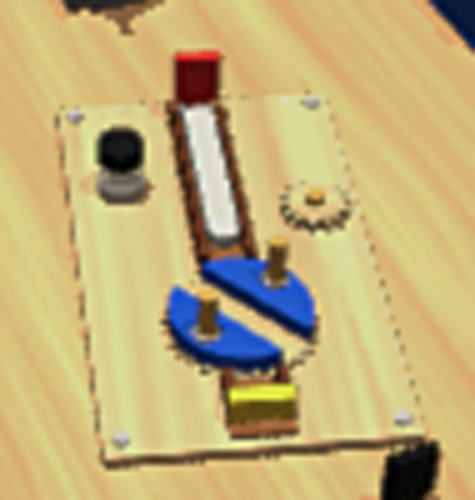

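The crops confirm it: the silver bar in the guide has its red tab at the left, at top-image (163,153). The blue disc has two brass pegs and its slot is rotated. The yellow stop is at (262,182). Next, the board pose.

```bash
cat > pose.py <<'E'
from h import *
import pickle
d=pickle.load(open('im0.pkl','rb'))
t=d['top'];s=d['side']
ct=np.array([[125,27],[665,178],[580,482],[33,330]])/5+[145,120]-.4
cs=np.array([[313,97],[425,440],[103,462],[57,107]])/5+[235,135]-.4   # side view
M=np.array([[-232,95],[103,95],[103,-95],[-232,-95]],float)
for im,c in((t,ct),(s,cs)):
    W=cast(im,c,10)[:,:2]
    A=M-M.mean(0);B=W-W.mean(0)
    U,S,V=np.linalg.svd(A.T@B);R=(U@V).T
    o=W.mean(0)-R@M.mean(0);print('origin',o.round(1),'ang',np.degrees(np.arctan2(R[1,0],R[0,0])).round(2),'res',(W-(M@R.T+o)).round(1).tolist())
for im,r in((t,(150,125,280,215)),(s,(240,140,325,235))):
    b=blobs(im,(105,150,60),(125,255,255),r)
    W=np.vstack([cast(im,p,26)[:,:2] for _,_,p in b]).astype(np.float32)
    print('enclosing',cv2.minEnclosingCircle(W))
    for _,_,p in b:
        w=cast(im,p,26)[:,:2].astype(np.float32);print(w.mean(0),cv2.minAreaRect(w))
    y=blobs(im,(22,170,90),(33,255,255),r)[-1][2]; print('yel',cv2.minAreaRect(cast(im,y,31.5)[:,:2].astype(np.float32)))
    rd=blobs(im,(0,170,60),(6,255,255),r)[0][2];print('red',cv2.minAreaRect(cast(im,rd,64)[:,:2].astype(np.float32)))
    sv=blobs(im,(0,0,130),(180,50,255),r)[0][2];print('silver',cv2.minAreaRect(cast(im,sv,24)[:,:2].astype(np.float32)))
# pegs from crops top z58 
print('pegs top',cast(t,np.array([[426,213],[477,314]])/5+[145,120]-.4,58).round(1))
print('pegs side',cast(s,np.array([[278,242],[208,299]])/5+[235,135]-.4,58).round(1))
E
python3 pose.py
```

```text
origin [541.  -13.1] ang -104.99 res [[-0.2, -0.4], [-1.4, 2.1], [1.6, 1.2], [0.0, -2.9]]
origin [540.6 -12.4] ang -105.18 res [[-6.0, -0.5], [-0.3, -2.2], [1.9, -0.9], [4.3, 3.6]]
enclosing ((540.1197509765625, -11.244290351867676), 43.86748504638672)
[ 5.6160223e+02 -4.7613800e-01] ((565.1627807617188, 1.2664680480957031), (29.052452087402344, 80.36351776123047), 27.821701049804688)
[517.57153  -21.365734] ((514.5950317382812, -23.127521514892578), (29.719524383544922, 77.51705169677734), 26.36353874206543)
yel ((519.35205078125, -87.91462707519531), (13.809706687927246, 38.89079666137695), 74.82902526855469)
red ((593.8186645507812, 190.89404296875), (9.78890609741211, 30.02770233154297), 76.58309936523438)
silver ((577.3304443359375, 120.33948516845703), (135.0442352294922, 18.625463485717773), 75.19620513916016)
enclosing ((539.843994140625, -15.099909782409668), 49.34391784667969)
[561.8925    -3.178325] ((565.81103515625, -1.1983413696289062), (36.06034469604492, 86.1309585571289), 26.114322662353516)
[520.14844  -31.459682] ((515.7988891601562, -29.001754760742188), (38.20615005493164, 82.30908966064453), 26.589859008789062)
yel ((518.5543212890625, -95.00393676757812), (24.278499603271484, 38.25627899169922), 68.97332763671875)
red ((589.7589721679688, 170.1804962158203), (57.082061767578125, 27.216737747192383), 67.57637023925781)
silver ((580.2794189453125, 123.59996032714844), (135.28726196289062, 20.461151123046875), 74.8764419555664)
pegs top [[570.8   2.8  58. ]
 [513.  -27.1  58. ]]
pegs side [[572.8   2.7  58. ]
 [512.7 -29.4  58. ]]
```

```bash
cat > nav.py <<'E'
import numpy as np,sys
from scipy.spatial.transform import Rotation as Ro
from workcell import ctrl
O=np.array([540.9,-12.3]);A=np.radians(-105);L=np.array([[np.cos(A),-np.sin(A)],[np.sin(A),np.cos(A)]])
def nav(lx,ly,z):
    o=ctrl.get_obs();R=Ro.from_rotvec(o['orientation']).as_matrix();p=np.array(o['ee_pos'])
    T=np.array([*(O+L@[lx,ly]),z])
    # wanted: x down, y along lock +-y
    best=None
    for s in(1,-1):
        y=np.array([*(L@[0,s]),0]);x=np.array([0,0,-1.]);D=np.c_[x,y,np.cross(x,y)]
        rv=np.degrees(Ro.from_matrix(R.T@D).as_rotvec())
        print('s',s,'turn(tool)',rv.round(2),'shift after turn (tool of D)',(D.T@(T-p)).round(1))
    print('t',o['t'],'TCP',p.round(1),'lock',(L.T@(p[:2]-O)).round(1),'shift now',(R.T@(T-p)).round(1),'F',np.round(o['ft_force'],1),'w',round(o['width'],1),'q6',np.round(o['qpos'],2))
if __name__=='__main__': nav(*map(float,sys.argv[1:4]))
E
python3 nav.py -46 29 222
```

```text
s 1 turn(tool) [9.04e+01 6.00e-02 6.00e-02] shift after turn (tool of D) [ -0.  559.1 450.4]
s -1 turn(tool) [-8.96e+01 -6.00e-02  6.00e-02] shift after turn (tool of D) [  -0.  -559.1 -450.4]
t 0.1 TCP [157.4 604.4 222. ] lock [-496.4 -530.1] shift now [   0.6 -454.3  555.9] F [-0.7  0.4  0.3] w 88.2 q6 [ 1.3   0.42  1.63 -0.    1.09 -0.02]
```

Request:
carry_out(
  commands=[
    [0,-0.036,0.044,10,0,0],
    [0,-0.028,0.0496,10,0,0],
    [0,-0.019,0.0537,10,0,0],
    [0,-0.009,0.056,10,0,0],
    [0,0.001,0.057,10,0,0],
    [0,0.0106,0.056,10,0,0],
    [0,0.02,0.053,10,0,0],
    [0,0.029,0.049,10,0,0],
  ],
  grip=1,
)

```text
t: 1.1
ee_pos: [423.9, 223.5, 220.4]
orientation: [1.293, 1.15, -1.297]
ft_force: [0.9, 0.9, -0.8]
width: 11.4
```

```bash
python3 nav.py -50 29 222
```

```text
s 1 turn(tool) [8.25 0.13 0.02] shift after turn (tool of D) [ -1.6 203.  147.5]
s -1 turn(tool) [-1.7175e+02 -4.0000e-02  2.0000e-01] shift after turn (tool of D) [  -1.6 -203.  -147.5]
t 1.1 TCP [423.9 223.5 220.4] lock [-197.5 -174. ] shift now [ -1.3 179.8 175.1] F [ 0.9  0.9 -0.8] w 11.4 q6 [ 0.46  0.21  1.94 -0.    0.99  0.58]
```

Request:
carry_out(
  commands=[
    [0,0.0,0.0,8.2,0.1,0],
    [0,0.05,0.037,0,0,0],
    [0,0.05,0.037,0,0,0],
    [0,0.05,0.037,0,0,0],
    [0,0.05,0.037,0,0,0],
    [0,0,0,0,0,0],
  ],
)

```text
t: 1.85
ee_pos: [579.2, 21.6, 219.3]
orientation: [1.407, 1.067, -1.409]
ft_force: [0.7, 0.4, -0.1]
width: 0.7
```

```bash
python3 nav.py -50 29 90;python3 - <<'E'
from workcell import ctrl
import cv2,pickle
d={n:ctrl.get_image(n) for n in('wrist','top','side')}
pickle.dump(d,open('im1.pkl','wb'))
cv2.imwrite('pics/w1.png',d['wrist']['pixels'])
E
```

```text
s 1 turn(tool) [-0.67  0.04  0.05] shift after turn (tool of D) [129.3   0.8  -7.4]
s -1 turn(tool) [ 1.7933e+02  7.0000e-02 -7.0000e-02] shift after turn (tool of D) [129.3  -0.8   7.4]
t 1.85 TCP [579.2  21.6 219.3] lock [-42.6  28.2] shift now [129.3   0.8  -7.5] F [ 0.7  0.4 -0.1] w 0.7 q6 [ 0.02  0.36  1.73 -0.    1.05  0.29]
```

View pics/w1.png

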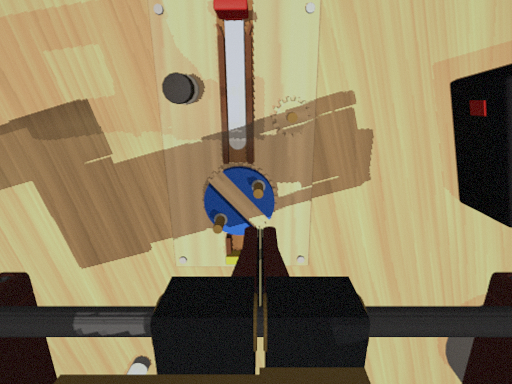

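The wrist view shows the disc at (238,200), with peg_a at (258,188) and peg_b at (219,222). The closed fingertips are at about (262,228), and the bar lies in the guide above. I'll descend behind peg_a.

Request:
carry_out(
  commands=[
    [0.06,0,-0.007,-0.6,0,0],
    [0.06,0,0,0,0,0],
    [0.04,0,0,0,0,0],
    [0.021,0,0,0,0,0],
    [0,0,0,0,0,0],
  ],
)

```text
t: 2.62
ee_pos: [574.9, 39.8, 35.5]
orientation: [1.39, 1.083, -1.391]
ft_force: [-0.4, -0.4, 0.1]
width: 0.6
```

```bash
python3 nav.py -16 29 36
```

```text
s 1 turn(tool) [ 0.75 -0.03  0.1 ] shift after turn (tool of D) [-0.5  9.7 43.1]
s -1 turn(tool) [-1.7925e+02 -1.5000e-01 -5.0000e-02] shift after turn (tool of D) [ -0.5  -9.7 -43.1]
t 2.625 TCP [574.9  39.8  35.5] lock [-59.1  19.3] shift now [-0.5  9.1 43.2] F [-0.4 -0.4  0.1] w 0.6 q6 [0.05 0.62 1.83 0.   0.69 0.3 ]
```

Request:
carry_out(
  commands=[
    [0,0.009,0.005,0.7,0,0],
    [0,0,0.008,0,0,0],
    [0,0,0.006,0,0,0],
    [0,0,0.005,0,0,0],
    [0,0,0.005,0,0,0],
    [0,0,0.004,0,0,0],
    [0,0,0.003,0,0,0],
    [0,0,0.0,0,0,0],
  ],
)

```text
t: 3.62
ee_pos: [581.1, 2.2, 41.7]
orientation: [1.411, 1.066, -1.386]
ft_force: [1.5, 1.6, -0.8]
width: 0.2
```

```bash
python3 nav.py -16 29 36
```

```text
s 1 turn(tool) [-0.03 -0.41 -0.79] shift after turn (tool of D) [ 5.7 -6.1  8.4]
s -1 turn(tool) [179.97  -1.25   0.64] shift after turn (tool of D) [ 5.7  6.1 -8.4]
t 3.625 TCP [581.1   2.2  41.7] lock [-24.4  35.1] shift now [ 5.6 -6.1  8.5] F [ 1.5  1.6 -0.8] w 0.2 q6 [-0.02  0.61  1.83  0.01  0.68  0.24]
```

Request:
carry_out(
  commands=[
    [0.005,-0.005,0.001,0,-0.4,-0.8],
    [0,0,0.002,0,0,0],
    [0,0,0.0,0,0,0],
  ],
)

```text
t: 4.0
ee_pos: [574.8, 0.6, 36.3]
orientation: [1.398, 1.075, -1.401]
ft_force: [0.8, 1.0, 0.0]
width: 0.4
```

```bash
python3 nav.py -16 30 36;python3 - <<'E'
from workcell import ctrl
import cv2,pickle
d={n:ctrl.get_image(n) for n in('wrist','top','side')}
pickle.dump(d,open('im2.pkl','wb'))
a=cv2.resize(d['top']['pixels'][120:220,195:285],None,fx=4,fy=4,interpolation=cv2.INTER_CUBIC)
b=cv2.resize(d['side']['pixels'][135:235,235:330],None,fx=4,fy=4,interpolation=cv2.INTER_CUBIC)
cv2.imwrite('pics/c2.png',cv2.hconcat([a,b]))
cv2.imwrite('pics/w2.png',d['wrist']['pixels'])
E
```

```text
s 1 turn(tool) [-0.01  0.04  0.1 ] shift after turn (tool of D) [0.3 0.6 5.2]
s -1 turn(tool) [ 1.7999e+02  1.5000e-01 -7.0000e-02] shift after turn (tool of D) [ 0.3 -0.6 -5.2]
t 4.0 TCP [574.8   0.6  36.3] lock [-21.2  29.4] shift now [0.3 0.6 5.2] F [0.8 1.  0. ] w 0.4 q6 [-0.02  0.62  1.83 -0.    0.69  0.24]
```

View pics/w2.png

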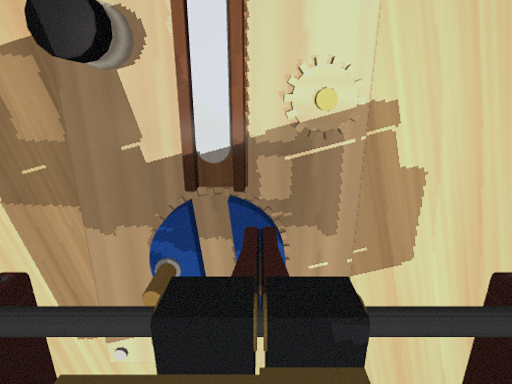

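The wrist view shows the slot almost in line: its edges run from about (193,200) to (203,270) on the left and (229,200) to (237,230) on the right. I'll measure the angle from the edges.

```bash
cat > ang.py <<'E'
from h import *
import pickle,sys
from nav import O,L
from workcell import ctrl
def slot(im,rows,split):
    h=cv2.cvtColor(im['pixels'],cv2.COLOR_BGR2HSV)
    m=cv2.inRange(h,(105,120,30),(125,255,255))
    m=cv2.morphologyEx(m,cv2.MORPH_OPEN,np.ones((3,3)))
    l,r=[],[]
    for v in rows:
        c=np.where(m[v])[0]
        a=c[c<split];b=c[c>split]
        if len(a):l.append((a.max()+.5,v))
        if len(b):r.append((b.min()-.5,v))
    out=[]
    for n,p in(('left',l),('right',r)):
        if len(p)<5: print(n,len(p));continue
        w=(cast(im,p,26)[:,:2]-O)@L
        vx,vy,x,y=cv2.fitLine(w.astype(np.float32),cv2.DIST_HUBER,0,.01,.01).ravel()
        if vx<0: vx,vy=-vx,-vy
        nrm=np.array([-vy,vx]);print(n,len(p),'angle',round(float(np.arctan2(vy,vx)),4),'y at x=0',round(float(y-x*vy/vx),2),'dist',float(nrm@[x,y]))
if __name__=='__main__':
    f=sys.argv[1];a,b,s=map(int,sys.argv[2:5])
    im=pickle.load(open(f,'rb'))['wrist'];slot(im,range(a,b),s)
    # guide direction from silver bar edges
    bl=max(blobs(im,(0,0,110),(180,45,255),(160,0,260,175)),key=lambda q:q[1])
    p=bl[2];rows=[v for v in np.unique(p[:,1]) if v<130]
    for nm,fn in(('barL',min),('barR',max)):
        w=(cast(im,[(fn(p[p[:,1]==v,0]),v) for v in rows],24)[:,:2]-O)@L
        k=np.polyfit(w[:,0],w[:,1],1);print(nm,'slope',k[0].round(4),'y at x=-100',np.polyval(k,-100).round(2))
    w=(cast(im,bl[0]*0+[p[p[:,1]==p[:,1].max()].mean(0)],24)[:,:2]-O)@L;print('nose x',w)
E
python3 ang.py im2.pkl 205 265 212
```

```text
left 60 angle 0.1002 y at x=0 -7.91 dist -7.8740034103393555
right 55 angle 0.1012 y at x=0 14.4 dist 14.330809593200684
barL slope -0.005 y at x=-100 -8.05
barR slope -0.0042 y at x=-100 12.07
nose x [[-68.75858447   1.9663909 ]]
```

Request:
carry_out(
  commands=[
    [0,0,0.001,0,0,0],
    [0,0,0.001,0,0,0],
    [0,0,0,0,0,0],
  ],
)

```text
t: 4.53
ee_pos: [574.6, -1.4, 36.4]
orientation: [1.399, 1.074, -1.401]
ft_force: [1.2, 1.2, -0.4]
width: 0.5
```

```bash
python3 nav.py -17.8 30 36;python3 - <<'E'
from workcell import ctrl
import pickle
pickle.dump({'wrist':ctrl.get_image('wrist')},open('im3.pkl','wb'))
E
python3 ang.py im3.pkl 205 265 212
```

```text
s 1 turn(tool) [-0.01  0.02  0.06] shift after turn (tool of D) [0.4 0.3 1.5]
s -1 turn(tool) [ 1.7999e+02  1.0000e-01 -4.0000e-02] shift after turn (tool of D) [ 0.4 -0.3 -1.5]
t 4.525 TCP [574.6  -1.4  36.4] lock [-19.3  29.7] shift now [0.4 0.3 1.5] F [ 1.2  1.2 -0.4] w 0.5 q6 [-0.02  0.62  1.83 -0.    0.69  0.24]
left 60 angle 0.0437 y at x=0 -8.27 dist -8.267035484313965
right 54 angle 0.048 y at x=0 14.4 dist 14.387447357177734
barL slope -0.0038 y at x=-100 -8.01
barR slope -0.0029 y at x=-100 12.12
nose x [[-68.66864383   2.42277626]]
```

Remaining turn is about 0.05 rad, which is 1.6 mm at the peg.

Request:
carry_out(
  commands=[
    [0,0,0.001,0,0,0],
    [0,0,0.0006,0,0,0],
    [0,0,0,0,0,0],
  ],
)

```text
t: 4.95
ee_pos: [574.4, -3.0, 36.4]
orientation: [1.399, 1.074, -1.4]
ft_force: [1.4, 1.6, -0.3]
width: 0.7
```

```bash
python3 nav.py -17.8 30 36;python3 - <<'E'
from workcell import ctrl
import pickle
pickle.dump({'wrist':ctrl.get_image('wrist')},open('im4.pkl','wb'))
E
python3 ang.py im4.pkl 205 265 212
```

```text
s 1 turn(tool) [-0.01  0.02  0.04] shift after turn (tool of D) [ 0.4  0.1 -0.1]
s -1 turn(tool) [ 1.7999e+02  6.0000e-02 -3.0000e-02] shift after turn (tool of D) [ 0.4 -0.1  0.1]
t 4.95 TCP [574.4  -3.   36.4] lock [-17.7  29.9] shift now [ 0.4  0.1 -0.1] F [ 1.4  1.6 -0.3] w 0.7 q6 [-0.03  0.62  1.84 -0.    0.69  0.24]
left 60 angle -0.0047 y at x=0 -8.63 dist -8.634153366088867
right 54 angle -0.0017 y at x=0 14.31 dist 14.308895111083984
barL slope -0.0041 y at x=-100 -8.02
barR slope -0.0033 y at x=-100 12.09
nose x [[-68.83130034   1.38394574]]
```

The slot is aligned to within 0.003 rad of the bar. I'll back off, rise, and go behind the tab.

Request:
carry_out(
  commands=[
    [0,0,-0.012,0,0,0],
    [-0.03,0,-0.006,0,0,0],
    [-0.05,0,0,0,0,0],
    [-0.03,-0.01,-0.04,0,0,0],
    [0,-0.01,-0.055,0,0,0],
    [0,-0.01,-0.055,0,0,0],
    [0,0,-0.05,0,0,0],
    [0,0,0,0,0,0],
  ],
)

```text
t: 6.0
ee_pos: [600.3, 225.1, 149.6]
orientation: [1.396, 1.077, -1.406]
ft_force: [-0.1, -0.8, -0.9]
width: 0.3
```

```bash
python3 nav.py -245 1 90
```

```text
s 1 turn(tool) [-0.08  0.13  0.36] shift after turn (tool of D) [59.6  5.1 -0.3]
s -1 turn(tool) [179.92   0.56  -0.2 ] shift after turn (tool of D) [59.6 -5.1  0.3]
t 6.0 TCP [600.3 225.1 149.6] lock [-244.7   -4.1] shift now [59.6  5.5 -0.5] F [-0.1 -0.8 -0.9] w 0.3 q6 [0.34 0.53 1.64 0.   0.98 0.6 ]
```

Request:
carry_out(
  commands=[
    [0.03,0.005,0,0,0.1,0.3],
    [0.04,0,0,0,0,0],
    [0.02,0,0,0,0,0],
    [0.015,0,0,0,0,0],
    [0,0,0,0,0,0],
  ],
)

```text
t: 6.62
ee_pos: [603.5, 222.5, 42.3]
orientation: [1.397, 1.073, -1.403]
ft_force: [-1.0, 0.0, 0.7]
width: 0.5
```

```bash
python3 nav.py -227 1 36; python3 - <<'E'
from workcell import ctrl
import cv2,pickle
d={n:ctrl.get_image(n) for n in('wrist','side')}
pickle.dump(d,open('im5.pkl','wb'))
b=cv2.resize(d['side']['pixels'][95:235,215:350],None,fx=2.74,fy=2.74,interpolation=cv2.INTER_CUBIC)
a=cv2.resize(d['wrist']['pixels'],(512,384));cv2.imwrite('pics/c5.png',cv2.hconcat([a,cv2.resize(b,(288,384))]))
E
```

```text
s 1 turn(tool) [-0.03  0.15  0.11] shift after turn (tool of D) [ 6.3  1.3 16. ]
s -1 turn(tool) [179.97   0.18  -0.24] shift after turn (tool of D) [  6.3  -1.3 -16. ]
t 6.625 TCP [603.5 222.5  42.3] lock [-243.    -0.3] shift now [ 6.3  1.3 16. ] F [-1.   0.   0.7] w 0.5 q6 [ 0.34  0.68  1.67 -0.    0.79  0.6 ]
```

View pics/c5.png

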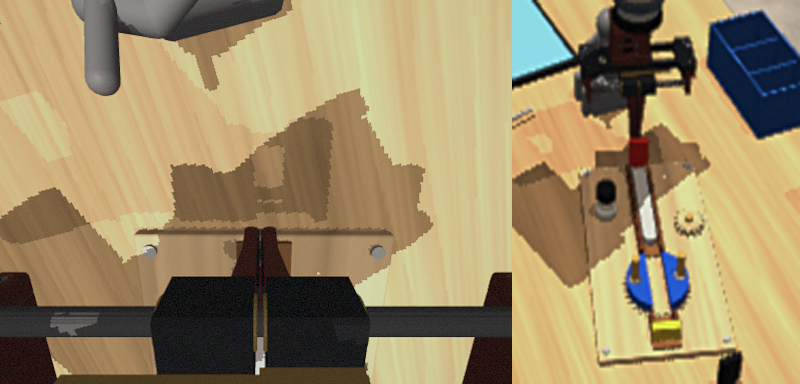

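The fingers are behind the red tab and over the floor's tail end, and the slot is visibly in line in the side view. I'll lower slightly and push gently.

Request:
carry_out(
  commands=[
    [0.005,0.001,0.004,0,0,0],
    [0,0,0.005,0,0,0],
    [0,0,0.005,0,0,0],
    [0,0,0.005,0,0,0],
    [0,0,0.005,0,0,0],
    [0,0,0.005,0,0,0],
    [0,0,0.005,0,0,0],
    [0,0,0.005,0,0,0],
  ],
)

```text
t: 7.72
ee_pos: [596.8, 183.2, 41.4]
orientation: [1.403, 1.071, -1.395]
ft_force: [1.2, 0.7, -0.2]
width: 0.3
```

```bash
python3 nav.py -87 1 36
```

```text
s 1 turn(tool) [-0.04 -0.11 -0.26] shift after turn (tool of D) [  5.4  -2.4 116.3]
s -1 turn(tool) [179.96  -0.41   0.18] shift after turn (tool of D) [   5.4    2.4 -116.3]
t 7.725 TCP [596.8 183.2  41.4] lock [-203.3    3.4] shift now [  5.2  -2.4 116.3] F [ 1.2  0.7 -0.2] w 0.3 q6 [ 0.28  0.66  1.72 -0.    0.75  0.54]
```

Request:
carry_out(
  commands=[
    [0.004,-0.002,0.005,0,-0.1,-0.2],
    [0.0005,0,0.006,0,0,0],
    [0.0005,0,0.006,0,0,0],
    [0.0005,0,0.006,0,0,0],
    [0.0005,0,0.006,0,0,0],
    [0.0005,0,0.006,0,0,0],
    [0.0005,0,0.006,0,0,0],
    [0.0005,0,0.006,0,0,0],
  ],
)

```text
t: 8.72
ee_pos: [582.9, 135.9, 34.2]
orientation: [1.402, 1.072, -1.397]
ft_force: [0.2, 2.1, 1.7]
width: 0.3
```

```bash
python3 nav.py -87 1 36
```

```text
s 1 turn(tool) [-0.03 -0.1  -0.17] shift after turn (tool of D) [-1.8 -1.2 67.1]
s -1 turn(tool) [ 1.7997e+02 -2.7000e-01  1.6000e-01] shift after turn (tool of D) [ -1.8   1.2 -67.1]
t 8.725 TCP [582.9 135.9  34.2] lock [-154.1    2.2] shift now [-1.9 -1.2 67.1] F [0.2 2.1 1.7] w 0.3 q6 [0.21 0.65 1.78 0.   0.71 0.47]
```

Request:
carry_out(
  commands=[
    [-0.001,-0.001,0.006,0,-0.1,-0.1],
    [0,0,0.006,0,0,0],
    [0,0,0.006,0,0,0],
    [0,0,0.006,0,0,0],
    [0,0,0.006,0,0,0],
    [0,0,0.006,0,0,0],
    [0,0,0.006,0,0,0],
    [0,0,0.005,0,0,0],
  ],
)

```text
t: 9.72
ee_pos: [567.9, 86.9, 34.6]
orientation: [1.399, 1.073, -1.401]
ft_force: [0.6, 0.2, -0.4]
width: 0.5
```

```bash
python3 nav.py -87 1 36
```

```text
s 1 turn(tool) [-0.04  0.07  0.03] shift after turn (tool of D) [-1.4  0.6 15.8]
s -1 turn(tool) [ 1.7996e+02  5.0000e-02 -1.2000e-01] shift after turn (tool of D) [ -1.4  -0.6 -15.8]
t 9.725 TCP [567.9  86.9  34.6] lock [-102.8    0.4] shift now [-1.4  0.6 15.8] F [ 0.6  0.2 -0.4] w 0.5 q6 [ 0.13  0.62  1.84 -0.    0.68  0.4 ]
```

Request:
carry_out(
  commands=[
    [-0.001,0,0.004,0,0,0],
    [0,0,0.004,0,0,0],
    [0,0,0.003,0,0,0],
    [0,0,0.002,0,0,0],
    [0,0,0.002,0,0,0],
    [0,0,0.002,0,0,0],
  ],
)

```text
t: 10.48
ee_pos: [563.7, 70.0, 35.9]
orientation: [1.401, 1.073, -1.4]
ft_force: [3.0, 9.8, 1.0]
width: 0.7
```

```bash
python3 nav.py -85.7 1 36
```

```text
s 1 turn(tool) [-0.09 -0.01 -0.02] shift after turn (tool of D) [-0.1  0.3 -0.3]
s -1 turn(tool) [ 1.7991e+02 -3.0000e-02  2.0000e-02] shift after turn (tool of D) [-0.1 -0.3  0.3]
t 10.475 TCP [563.7  70.   35.9] lock [-85.4   0.7] shift now [-0.1  0.3 -0.3] F [3.  9.8 1. ] w 0.7 q6 [0.1  0.62 1.85 0.   0.68 0.37]
```

The force rises to 10 N exactly at the predicted home position. One small press to confirm it.

Request:
carry_out(
  commands=[
    [0,0,0.0015,0,0,0],
    [0,0,0.001,0,0,0],
    [0,0,0,0,0,0],
  ],
)

```text
t: 10.85
ee_pos: [565.3, 69.9, 36.8]
orientation: [1.406, 1.072, -1.396]
ft_force: [-1.0, 1.3, -0.8]
width: 0.5
```

```bash
python3 nav.py -85.7 1 36
```

```text
s 1 turn(tool) [-0.14 -0.26 -0.23] shift after turn (tool of D) [ 0.8 -1.3  0. ]
s -1 turn(tool) [179.86  -0.37   0.41] shift after turn (tool of D) [ 0.8  1.3 -0. ]
t 10.85 TCP [565.3  69.9  36.8] lock [-85.7   2.3] shift now [ 0.8 -1.3  0. ] F [-1.   1.3 -0.8] w 0.5 q6 [0.1  0.61 1.85 0.   0.67 0.36]
```

The finger did not advance, so the nose is at the stop. I'll withdraw straight back, rise, and check.

Request:
carry_out(
  commands=[
    [0,0,-0.01,0,0,0],
    [0,0,-0.03,0,0,0],
    [-0.04,0,-0.03,0,0,0],
    [-0.06,0,-0.03,0,0,0],
    [-0.06,0,-0.04,0,0,0],
    [-0.04,0,-0.04,0,0,0],
    [0,-0.04,-0.04,0,0,0],
    [0,0,0,0,0,0],
  ],
)

```text
t: 11.85
ee_pos: [581.7, 294.4, 232.7]
orientation: [1.404, 1.073, -1.4]
ft_force: [0.2, -0.9, 0.1]
width: 0.4
```

```bash
python3 - <<'E'
from workcell import ctrl
import cv2,pickle
from h import *
from nav import O,L
d={n:ctrl.get_image(n) for n in('top','side')}
pickle.dump(d,open('im6.pkl','wb'))
a=cv2.resize(d['top']['pixels'][120:220,150:285],None,fx=3,fy=3,interpolation=cv2.INTER_CUBIC)
b=cv2.resize(d['side']['pixels'][135:235,235:330],None,fx=3,fy=3,interpolation=cv2.INTER_CUBIC)
cv2.imwrite('pics/c6.png',cv2.hconcat([a,b]))
for n,r in(('top',(150,125,280,215)),('side',(240,140,325,235))):
    for k,lo,hi,z in(('red',(0,170,60),(6,255,255),64),('yel',(22,170,90),(33,255,255),31.5),('silver',(0,0,110),(180,60,255),24)):
        for c,m,p in blobs(d[n],lo,hi,r,25):
            w=(cast(d[n],p,z)[:,:2]-O)@L;print(n,k,m,'lock x',w[:,0].min().round(1),w[:,0].max().round(1),'y',w[:,1].min().round(1),w[:,1].max().round(1))
E
```

```text
top red 44 lock x -74.8 -63.1 y -19.2 14.2
top yel 64 lock x 71.3 86.0 y -22.3 18.2
top silver 344 lock x -64.4 72.2 y -11.9 18.8
side red 97 lock x -76.1 -27.4 y -19.1 14.9
side yel 72 lock x 71.9 98.7 y -18.8 20.1
side silver 25 lock x -141.3 -121.3 y -73.3 -43.7
side silver 211 lock x -65.8 62.9 y -10.1 13.5
```

View pics/c6.png

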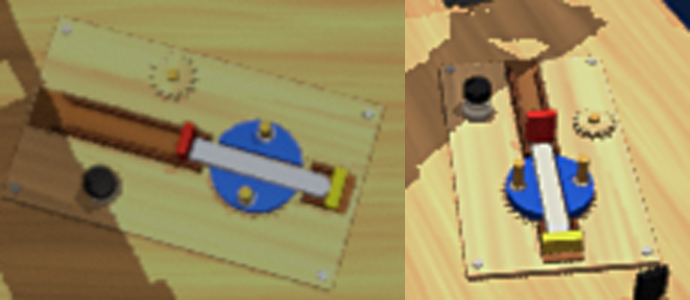

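The top and side views show the bar through the slot, with its nose at the yellow stop and the bystanders in place. At about 2.7 mm per pixel I'll verify the seating closer with the wrist camera.

Request:
carry_out(
  commands=[
    [0,0.01,0.05,0,0,0],
    [0,0.01,0.05,0,0,0],
    [0,0.01,0.05,0,0,0],
    [0,0.01,0.05,0,0,0],
    [0,0,0,0,0,0],
  ],
)

```text
t: 12.58
ee_pos: [568.2, 76.9, 229.3]
orientation: [1.404, 1.068, -1.41]
ft_force: [-0.3, 0.8, -0.7]
width: 0.4
```

```bash
python3 - <<'E'
from workcell import ctrl
from h import *
from nav import O,L
im=ctrl.get_image('wrist')
def P(lx,ly,z): return proj(im,[[*(O+L@[lx,ly]),z]])[0].round(1)
print(ctrl.get_obs()['ee_pos'],'stop lower edge',P(74,0,13.5),'nose',P(74,0,24),P(64,0,24),'yel top',P(74,0,31.5))
u,v=P(70,0,24).astype(int)
u=np.clip(u,60,452);v=np.clip(v,60,324)
cv2.imwrite('pics/w7.png',cv2.hconcat([im['pixels'][::1],cv2.resize(im['pixels'][v-60:v+60,u-45:u+45],(288,384),interpolation=cv2.INTER_CUBIC)]))
for k,lo,hi,z in(('red',(0,170,40),(6,255,255),64),('yel',(22,150,60),(33,255,255),31.5),('silver',(0,0,90),(180,60,255),24)):
    for c,m,p in blobs(im,lo,hi,(150,60,350,275),150):
        w=(cast(im,p,z)[:,:2]-O)@L;print(k,m,c.round(),'lock x',w[:,0].min().round(1),w[:,0].max().round(1),'y',w[:,1].min().round(1),w[:,1].max().round(1))
E
```

```text
[568.47361678  78.32911101 229.28767311] stop lower edge [259.  277.4] nose [259.  281.6] [258.9 275.5] yel top [258.9 284.7]
red 344 [259. 191.] lock x -84.6 -65.2 y -13.3 18.1
silver 321 [204.  66.] lock x -219.3 -199.7 y -83.1 -45.4
silver 1070 [318.  78.] lock x -217.7 -173.2 y 52.9 92.4
silver 214 [207. 131.] lock x -150.3 -127.5 y -75.2 -48.6
silver 488 [259. 215.] lock x -51.5 20.2 y -8.4 13.2
silver 963 [312. 235.] lock x -52.0 62.3 y 57.8 87.3
silver 198 [223. 256.] lock x -0.1 61.1 y -55.3 -43.0
silver 348 [205. 258.] lock x 7.3 60.8 y -89.4 -63.5
```

View pics/w7.png

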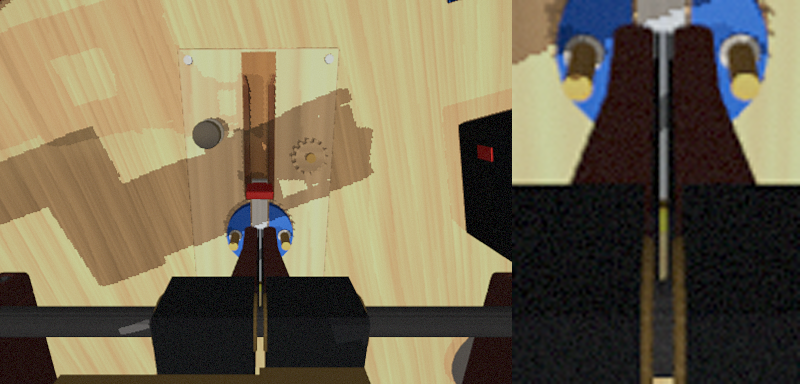

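The gripper hides the stop in this view. I'll shift forward and sideways.

Request:
carry_out(
  commands=[
    [0,-0.015,0.05,0,0,0],
    [0,-0.015,0.05,0,0,0],
    [0,-0.015,0.05,0,0,0],
    [0,0,0.0,0,0,0],
  ],
)

```text
t: 13.12
ee_pos: [484.1, -55.9, 228.5]
orientation: [1.403, 1.07, -1.408]
ft_force: [1.1, 0.6, 0.1]
width: 0.2
```

```bash
python3 - <<'E'
from workcell import ctrl
from h import *
from nav import O,L
im=ctrl.get_image('wrist')
def P(lx,ly,z): return proj(im,[[*(O+L@[lx,ly]),z]])[0].round(1)
print(ctrl.get_obs()['ee_pos'],'nose',P(74,0,24),P(64,0,24),'yel top',P(74,0,31.5))
u,v=P(40,0,24).astype(int)
u=np.clip(u,80,430);v=np.clip(v,60,324)
cv2.imwrite('pics/w8.png',cv2.resize(im['pixels'][v-60:v+60,u-80:u+80],None,fx=4,fy=4,interpolation=cv2.INTER_CUBIC))
for k,lo,hi,z in(('red',(0,170,40),(6,255,255),64),('yel',(22,150,60),(33,255,255),31.5),('silver',(0,0,90),(180,60,255),24)):
    for c,m,p in blobs(im,lo,hi,(u-60,v-120,u+60,v+100),100):
        w=(cast(im,p,z)[:,:2]-O)@L;print(k,m,c.round(),'lock x',w[:,0].min().round(1),w[:,0].max().round(1),'y',w[:,1].min().round(1),w[:,1].max().round(1))
E
```

```text
[485.29329386 -54.91739308 228.7542306 ] nose [294.2 180.9] [294.5 173.2] yel top [294.9 182.4]
red 353 [303.  55.] lock x -74.5 -61.6 y -16.4 16.9
yel 303 [297. 185.] lock x 69.5 84.1 y -18.7 20.6
silver 285 [238.  55.] lock x -95.1 -47.4 y -71.7 -61.5
silver 241 [251.  53.] lock x -95.0 -55.8 y -59.9 -43.9
silver 298 [271.  61.] lock x -94.8 -37.3 y -33.6 -25.4
silver 238 [352.  70.] lock x -87.0 -32.0 y 57.7 67.0
silver 2095 [297. 119.] lock x -65.0 72.9 y -10.9 14.0
```

View pics/w8.png

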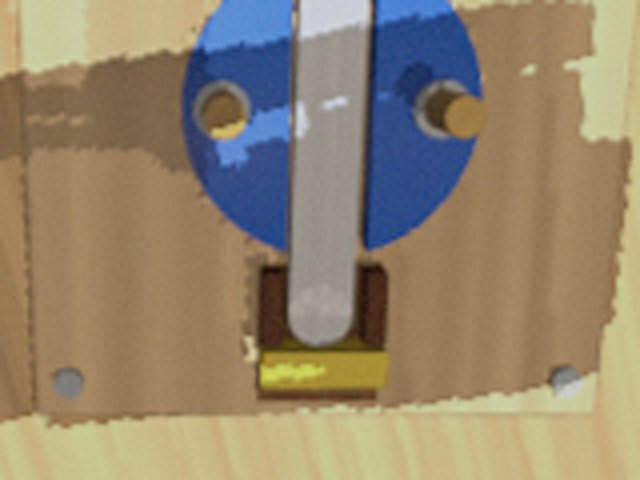

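```bash
python3 -c "
from workcell import ctrl
print(ctrl.close_job(),ctrl.get_obs()['t'])"
```

```text
the job is handed in; nothing more can be done
the job is handed in; nothing more can be done
```

The shaft is locked. I turned the disc about 0.75 rad clockwise by pushing peg_a, then pushed the bar by its red tab through the slot to the yellow end stop. Before handing in at about 13 s of robot time, I moved the gripper clear of everything.

**Last checks**
- **Slot alignment:** just before the bar was pushed, the slot was within 0.003 rad of the bar's line.
- **Bar home:** the push force rose to about 10 N at the predicted home position. A further small press moved the finger no further.
- **Close-up:** the final wrist picture shows the bar through the slot and its nose against the stop. The nose tip measured about 73 mm against the nominal 74 mm, which is within the camera calibration. The tab's rear face measured about −74.5 mm against −74 mm.
- **Bystanders:** the pinion and screw jar look unmoved in the final pictures. I did not look separately at the other loose parts and models at the end, but the arm stayed clear of them.

**Checks that fell short**
- One wrist picture was useless because the gripper hid the stop, so I took another from a shifted position.
- The arm drifted a few millimetres during some moves, and I corrected this as I went.

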